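Zero a screw-feed board fixture and wind it in three turns

ROBOT

A 6-joint arm with a two-finger parallel gripper is mounted at the origin on a cart in front of the work surface, level with it; the furniture and walls round the work are solid. World frame = base frame: x ahead of the robot, y to its left, z up, the work surface at z = 0. Lengths are in m, angles in rad, forces in N, time in s.
With the tool pointing down it reaches from about 0.375 to 0.9 m from the base axis. Payload 3.1 kg.
Tool frame: the origin (TCP) lies midway between the tips of the shut fingers; the grasp point (between the pads) lies behind it (env.pinch_z is the z of the grasp point in the tool frame, in m); z points along the fingers, y is the line along which they close (so a half turn about z gives the same grasp; the last joint's range is limited). The gripper opens to 87 mm and grips with 3 to 60 N. Pads are 19 mm wide; open, the fingers measure 117 mm over their backs; the gripper's body (75 mm by 190 mm) begins 51 mm behind the grasp point.
Start: joints at [-0.178, 0.527, 1.433, -0, 1.181, -0.178], TCP at [0.625, 0, 0.223] pointing down, gripper open.
Joint ranges: [-3.08, 3.08], [-0.75, 2.2], [0.22, 2.44], [-1.43, 4.57], [0, 2.65], [-2.85, 2.85]. Speed limits (rad/s): [2.79, 2.79, 3.14, 3.14, 3.14, 3.14].

INTERFACE

Orientations are given as a unit quaternion [w, x, y, z].
In Python, from plant import env gives the robot as it stands. The module is installed in compiled form; this text tells all that it offers.
- The arm moves only by the shell command python3 -m handwheel 'ROWS'. ROWS is text: rows parted by semicolons, each of 7 numbers parted by spaces: the turn, a rotation vector about the world's x, y, z normalised to -1 to 1, where 1 is 180 degrees, then the shift along the world's x, y, z normalised to -1 to 1, where 1 is 0.02 m, then the gripper command: -1 is shut, 1 is fully open, values between are in proportion. A call has 1 to 12 rows; each row shifts and turns the commanded pose from where the row before left it; what a row does not reach is not made up. A row lasts 1/8 s, in which the tool goes at most 62.5 mm and 10.7 degrees, less where a joint would pass 70% of its speed; a pose out of reach is approached as far as the arm can. A call with a number of a shift or a turn outside -1 to 1 is refused whole. A call with a gripper value outside its range is refused whole. The fingers move at their own pace and stop on an object; the grip force is fixed at half the most. Time passes only in rows, so rows that do not move let the fingers close. It gives the time, the measured TCP pose, the force, the opening and the grip force at its end, in the units of the state.
- env.get_state(): the state, without advancing time (a new reading comes with each control period).
- env.camera(name): name is "scene" or "side" or "wrist"; returns a dict with "pixels" (400x640x3 uint8, red, green, blue), "camera_matrix" (3x3 intrinsics, pixels), "R" (3x3) and "t" (3): a world point X has camera coordinates R X + t. Camera axes: x right, y down, z forward; pixel columns grow to the right and rows downward; lengths in m; the calibration is good to about 2 mm. A picture is of the moment at which its call begins. There is no depth.
- env.sign_off(): hands the job in; it is judged then, once.
The state is a dict: "t": time; "q": joint angles; "joint_vel": joint speeds; "joint_efforts": joint torques, N m; "ee_pos": TCP position; "orientation": TCP orientation; "ft_force": force on the tool from outside, world axes, zero at the start; "wrist_torque": the same for the moment, N m; "width": finger opening in m; "grip_force": force on a finger pad.
Only numpy, scipy, OpenCV 4.12 (cv2) and the standard library are available. Lean on these libraries where they do the work, as an engineer would, in place of code of your own. Each camera call takes 0.05 s, during which the arm holds its last target. There are 200 camera calls.

TASK

On the crank-driven board fixture, wind the crank anticlockwise (seen from above) until you feel it come up against its end stop, without forcing it: the grip sits on a soft rubber bush that must not be pushed far out of line. From the stop wind the crank clockwise exactly three full turns, so that the board carriage is set, and let go. Leave the other things on the bench where they are.

Things in the scene. Friction and masses are not known exactly. Their poses are not given: they have to be found in the camera images.
- hub (a point): top centre of the crank's hub, 69 mm above the worktop, on the upright axis about which the crank turns; its x axis points along the crank arm to the grip. The crank sits on a grey gearbox (74x74, 48 mm high) at one end of a bolted-down 200x96 mm base plate. At the start it stands 1/8 to 1 turn clockwise from the end stop; nothing shows where the stop is
- grip (a point): centre (half-way up) of the crank's black upright grip: cylinder of 22 mm diameter, from 68 to 114 mm above the worktop, 55 mm from the hub axis, free to spin on its own axis. Arm and hub below it reach up to 69 mm. It stands on a soft rubber bush that yields sideways 1 mm for each 2 N (at most 14 mm) and springs back
- grip_seat (a point): point on the end of the crank arm, 63 mm above the worktop, straight below the grip's axis while the bush is relaxed: the grip's horizontal distance from it is how far the bush is pushed out of line. Turning the crank takes a steady 2 to 3 N at the grip; it stays where it is left, and clockwise it is not blocked after three turns
- carriage (a joint): board carriage (aluminium, 48x76 mm, a small circuit board clamped on it) on two guide rods, driven by the crank through a lead screw: position in m, 0 with the crank at its end stop, growing by only 0.0001 m (0.1 mm) for each clockwise turn, so the reading is too coarse to count turns by
- mouse: bystander: black computer mouse, 62x123x40 mm; origin at the centre of its underside. Not to be moved
- screwdriver_big: bystander: large screwdriver with white and blue handle, 190 mm long; origin at the centre of its underside. Not to be moved
- capacitor: bystander: upright black can capacitor, 36 mm diameter, 70 mm high; origin at the centre of its underside. Not to be moved
- transformer: bystander: small mains transformer, 46x58x48 mm; origin at the centre of its underside. Not to be moved
- tape_2: bystander: roll of black electrical tape lying flat, 58 mm across, 19 mm high, beside the fixture; origin at the centre of its underside. Not to be moved
- relay: bystander: small grey cubic relay, 22x29x34 mm, beside the fixture; origin at the centre of its underside. Not to be moved

How it is judged:
By the outcome, as a careful person would: the job done as asked, in the order asked, and still so for the second after the job is handed in, with the robot touching nothing.
It also fails if it takes over 72 s, if anything falls off the work surface, if the arm or the gripper's body presses on something with over 40 N, if the wrist force passes 120 N, or if a joint passes its speed limit or range.

## Working session

There is one attempt and no reset: what is moved stays moved. The work goes in short steps, Python scripts to look and compute and a shell command to move; the robot and the scene stay as the last step left them, time stands still between calls to the robot, and variables do not carry over. Pictures are saved under pics/ and viewed, at most 10 in all, crops included, and the job is handed in when it is done.

```bash
mkdir -p pics; python3 - <<'E'
from plant import env
import cv2
for n in("scene","side"):
    c=env.camera(n); cv2.imwrite(f"pics/{n}0.png",c["pixels"][:,:,::-1]); print(n,c["camera_matrix"].tolist(),c["R"].round(4).tolist(),c["t"].round(4).tolist())
s=env.get_state();print(s,env.pinch_z)
E
```

```text
scene [[463.9936715951228, 0.0, 315.5535629510796], [0.0, 463.9936715951228, 207.7313632268841], [0.0, 0.0, 1.0]] [[0.9294, -0.369, -0.0062], [-0.2696, -0.6673, -0.6943], [0.2521, 0.647, -0.7196]] [-0.4831, 0.2238, 1.146]
side [[468.5747362110391, 0.0, 317.5031461338333], [0.0, 468.5747362110391, 199.88442016030626], [0.0, 0.0, 1.0]] [[-0.9728, 0.2317, -0.0084], [0.2114, 0.8717, -0.4421], [-0.0951, -0.4318, -0.8969]] [0.5154, -0.1143, 1.2383]
{'t': 0.1, 'q': array([-1.78484197e-01,  5.28387315e-01,  1.43378205e+00, -5.21427440e-06,
        1.18141639e+00, -1.78479059e-01]), 'joint_vel': array([-0.00073069, -0.00173155, -0.00540741,  0.00044869,  0.00075269,
        0.00020532]), 'joint_efforts': array([-3.02360622e-04, -4.40987206e+01, -1.77151054e+01,  6.34850166e-02,
        5.34114777e-02, -3.85449334e-05]), 'ee_pos': array([6.24330265e-01, 1.58666265e-04, 2.21658323e-01]), 'orientation': array([-8.17202765e-04,  7.07107545e-01,  7.07105315e-01, -5.70350951e-04]), 'ft_force': array([ 0.12519361, -0.3565393 , -0.32178456]), 'wrist_torque': array([ 0.01428432,  0.03053947, -0.0190789 ]), 'grip_force': 0.0, 'width': 0.08699774248968423} -0.0187
```

View pics/scene0.png

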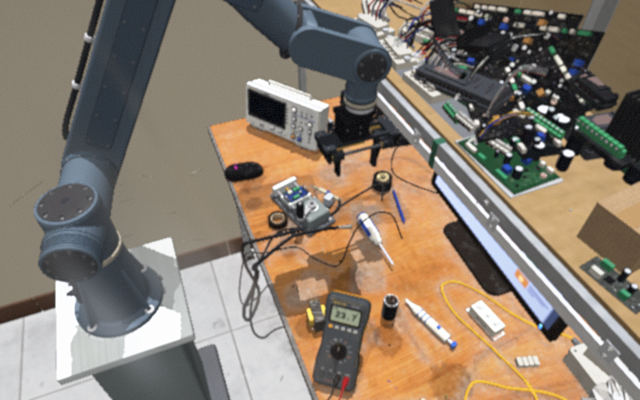

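View pics/side0.png

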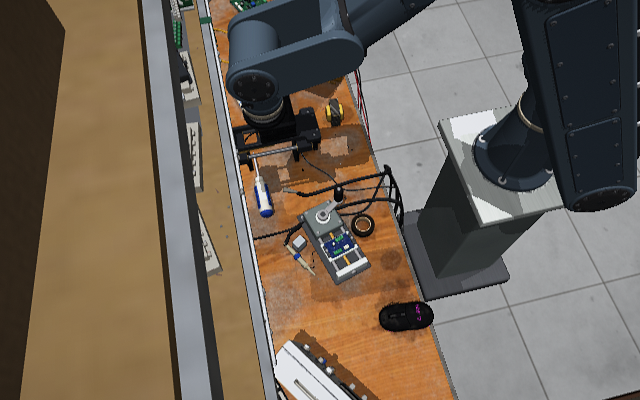

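The scene view shows the fixture at about (300,205). In the side view the hub is near (323,215) and the black grip near (338,195), with the tape at (362,226) and the relay at (298,243). I'll enlarge both.

```bash
python3 - <<'E'
import cv2,numpy as np
a=cv2.imread("pics/scene0.png")[165:240,250:350]; b=cv2.imread("pics/side0.png")[175:250,280:380]
f=lambda i:cv2.resize(i,None,fx=4,fy=4,interpolation=cv2.INTER_CUBIC)
cv2.imwrite("pics/c0.png",np.hstack([f(a),f(b)]))
E
```

```text
(no output)
```

View pics/c0.png

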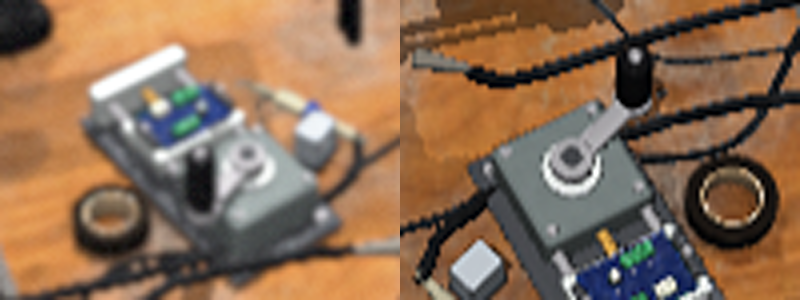

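The enlarged crops are clear. Scene: hub (311.4,202.9), grip top (299.9,202.7). Side: hub (322.9,213.9), grip top (338.4,188.8). The tape is beside the carriage on the near side and the relay on the far side.

```bash
cat >h.py <<'E'
import numpy as np
from plant import env
def ray(c,p,z):
    K,R,t=map(np.array,(c["camera_matrix"],c["R"],c["t"])); o=-R.T@t; d=R.T@np.linalg.inv(K)@[*p,1]
    return o+d*(z-o[2])/d[2]
def tri(c1,p1,c2,p2):
    A=[]
    for c,p in((c1,p1),(c2,p2)):
        P=np.array(c["camera_matrix"])@np.c_[c["R"],c["t"]]
        A+=[p[0]*P[2]-P[0],p[1]*P[2]-P[1]]
    X=np.linalg.svd(np.array(A))[2][-1]; return X[:3]/X[3]
E
python3 - <<'E'
from h import *
s,d=env.camera("scene"),env.camera("side")
for n,p,q,z in(("hub",(311.4,202.9),(322.9,213.9),.069),("griptop",(299.9,202.7),(338.4,188.8),.114),("tape",(277.2,217.5),(362.5,224.5),.019),("relay",(328,199),(299,242),.034)):
    print(n,tri(s,p,d,q).round(4),ray(s,p,z).round(4),ray(d,q,z).round(4))
E
```

```text
hub [0.5348 0.0718 0.0647] [0.5348 0.0674 0.069 ] [0.534  0.0741 0.069 ]
griptop [0.4907 0.0399 0.1124] [0.4916 0.0379 0.114 ] [0.4895 0.0411 0.114 ]
tape [0.442  0.1001 0.0148] [0.4419 0.0959 0.019 ] [0.4419 0.102  0.019 ]
relay [0.6019 0.11   0.0195] [0.5969 0.0965 0.034 ] [0.6018 0.1159 0.034 ]
```

Hub is about (0.534, 0.071) and grip about (0.4905, 0.0395). They are 54 mm apart where 55 is expected, and the triangulated heights fit. I'll move above the grip and check with the wrist camera.

```bash
python3 -m handwheel '0 0 0 -0.96 0.28 0 1;0 0 0 -0.96 0.28 0 1;0 0 0 -0.96 0.28 0 1;0 0 0 -0.96 0.28 0 1;0 0 0 -0.96 0.28 0 1;0 0 0 -0.96 0.28 0 1;0 0 0 -0.94 0.28 0 1;0 0 0 0 0 0 1'; python3 - <<'E'
from h import *
import cv2
for n in("wrist","side","scene"):
    c=env.camera(n); cv2.imwrite(f"pics/{n}1.png",c["pixels"][:,:,::-1]); 
    for nm,p in(("hub",(.534,.071,.069)),("grip",(.4905,.0395,.114))):
        v=c["camera_matrix"]@(np.array(c["R"])@p+c["t"]); print(n,nm,(v[:2]/v[2]).round(1))
E
```

```text
t: 1.2
ee_pos: [0.4896, 0.0397, 0.2225]
orientation: [-0.001, 0.707, 0.707, -0.0]
ft_force: [0.2, -1.1, -0.1]
width: 0.087
grip_force: 0.0
wrist hub [362.9 160.2]
wrist grip [322.  199.7]
side hub [322.6 212.7]
side grip [337.8 188.3]
scene hub [310.7 202.1]
scene grip [299.3 202.4]
```

View pics/wrist1.png

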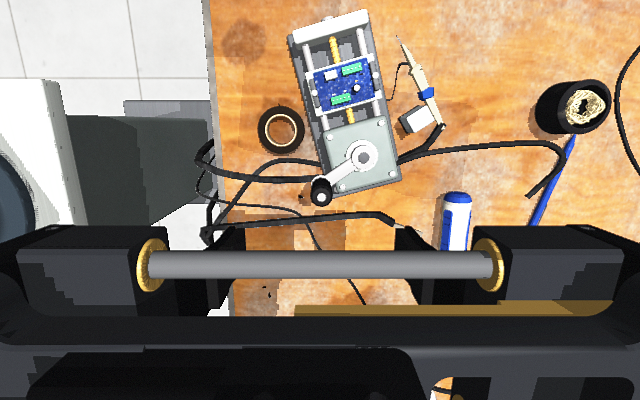

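The wrist view shows the hub at about (363,156) and the grip top at about (322,196). Both are within a few pixels of the prediction.

```bash
python3 - <<'E'
from h import *
import cv2
c=env.camera("wrist"); print(ray(c,(363,156),.069).round(4),ray(c,(322,196),.114).round(4))
g=cv2.cvtColor(c["pixels"],cv2.COLOR_RGB2GRAY)
m=(g<45).astype(np.uint8)[170:215,300:345]; n,l,s,ce=cv2.connectedComponentsWithStats(m)
i=1+s[1:,4].argmax(); print(s[i],ce[i]+[300,170])
print((g[135:180:3,335:392:3]))
E
```

```text
[0.5371 0.0745 0.069 ] [0.4935 0.0422 0.114 ]
[  7   8  23  28 269] [318.24907063 188.41635688]
[[222 223 222 222 223 222 223 224 227 229 227 227 227 226 225 224 228 199
  132]
 [220 221 222 224 222 221 222 221 222 220 223 225 226 227 224 223 224 193
  147]
 [221 220 222 223 224 173 255 255 255 255 255 223 222 223 222 222 224 205
  147]
 [221 220 223 223 212 255 255 184 156 195 255 255 227 222 221 222 225 215
  119]
 [221 223 223 173 255 250 215 255 252 253 253 254 255 213 220 221 223 224
  177]
 [221 221 222 255 255 104 252 253 255 255 253 251 255 215 221 222 221 220
  194]
 [218 217 224 255 221 255 251 219 153 145 226 252 250 255 220 223 222 218
  195]
 [219 219 145 255 164 253 253 127 147 147 140 251 251 254 219 218 218 216
  201]
 [219 219 222 160 255 250 251 105 136 140 112 250 252 247 218 218 215 212
  209]
 [216 128 236 254 255 207 249 253 121 250 251 247 255 214 218 214 216 214
  214]
 [145 253 252 252 251 182 244 248 250 247 248 255 228 217 215 214 216 217
  214]
 [252 252 250 249 247 251 135 213 221 217 255 208 211 217 215 213 216 215
  213]
 [250 249 247 247 232 213 211 221 230 210 215 213 213 213 212 209 213 127
  255]
 [248 246 250 159 216 213 210 212 216 215 214 213 213 210 209 210 212 135
  248]
 [245 234 201 215 214 212 213 210 213 212 212 212 213 211 208 213 200 180
  157]]
```

```bash
python3 -m handwheel '0 0 0 0.15 0.08 -0.9 1;0 0 0 0 0 -0.9 1;0 0 0 0 0 -0.9 1;0 0 0 0 0 -0.9 1;0 0 0 0 0 -0.9 1;0 0 0 0 0 -0.9 1;0 0 0 0 0 -0.9 1;0 0 0 0 0 -0.9 1;0 0 0 0 0 0 1';python3 -m handwheel '0 0 0 0 0 0 -1;0 0 0 0 0 0 -1;0 0 0 0 0 0 -1;0 0 0 0 0 0 -1;0 0 0 0 0 0 -1;0 0 0 0 0 0 -1;0 0 0 0 0 0 -1;0 0 0 0 0 0 -1'
```

```text
t: 2.52
ee_pos: [0.4939, 0.0406, 0.0773]
orientation: [-0.001, 0.707, 0.707, -0.001]
ft_force: [-0.5, 0.2, 0.4]
width: 0.0871
grip_force: 0.0
t: 3.52
ee_pos: [0.4923, 0.041, 0.0784]
orientation: [-0.001, 0.707, 0.707, -0.001]
ft_force: [-2.9, -0.2, 3.4]
width: 0.0214
grip_force: 30.0
```

Gripped, with the spring deflection at about 1.5 mm. Next is a logging check script that stops a chain of typed moves when the tangential force rises, plus the rows for anticlockwise 3° steps.

```bash
cat >chk.py <<'E'
# log reading; exit 1 if the force against anticlockwise winding is over the limit
import sys
from h import *
hub=np.array([float(v) for v in sys.argv[1:3]]); lim=float(sys.argv[3])
s=env.get_state(); p=s["ee_pos"][:2]; F=s["ft_force"][:2]; seat=p+F/2000
a=np.arctan2(*(seat-hub)[::-1]); r=(p-hub)/np.linalg.norm(p-hub); t=np.array([-r[1],r[0]])
print(f"{s['t']:.2f} tcp {p[0]:.4f} {p[1]:.4f} Ft {-F@t:.1f} Fr {F@r:.1f} seat {seat[0]:.4f} {seat[1]:.4f} ang {np.degrees(a):.1f} R {1e3*np.linalg.norm(seat-hub):.1f}")
open("log.txt","a").write(f"{s['t']} {p[0]} {p[1]} {F[0]} {F[1]}\n")
sys.exit(bool(abs(F@t)>lim))
E
cat >rows.py <<'E'
# rows.py hubx huby cmdx cmdy a0 a1 step : shifts (x y, units of 0.02 m) along the circle
import sys
from h import *
hx,hy,x,y,a0,a1,st=map(float,sys.argv[1:]); n=round(abs((a1-a0)/st))
for a in np.radians(np.linspace(a0,a1,n+1)[1:]):
    u=round((hx+.055*np.cos(a)-x)/.02,2); v=round((hy+.055*np.sin(a)-y)/.02,2)
    x+=u*.02; y+=v*.02; print(f"{u:g} {v:g}",end="; ")
print("end cmd",round(x,4),round(y,4))
E
python3 rows.py .5352 .0736 .494 .0408 -143.7 -98.7 3; python3 chk.py .5352 .0736 5
```

```text
-0.07 -0.1; 0.1 -0.11; 0.1 -0.1; 0.1 -0.1; 0.11 -0.1; 0.12 -0.08; 0.11 -0.08; 0.13 -0.08; 0.12 -0.07; 0.13 -0.06; 0.14 -0.05; 0.13 -0.05; 0.14 -0.04; 0.14 -0.03; 0.14 -0.03; end cmd 0.5268 0.0192
3.52 tcp 0.4923 0.0410 Ft 1.6 Fr 2.4 seat 0.4908 0.0409 ang -143.7 R 55.1
```

```bash
k(){ python3 chk.py .5352 .0736 5; }
python3 -m handwheel '0 0 0 -0.07 -0.1 0 -1' >/dev/null && k && python3 -m handwheel '0 0 0 0.1 -0.11 0 -1' >/dev/null && k && python3 -m handwheel '0 0 0 0.1 -0.1 0 -1' >/dev/null && k && python3 -m handwheel '0 0 0 0.1 -0.1 0 -1' >/dev/null && k && python3 -m handwheel '0 0 0 0.11 -0.1 0 -1' >/dev/null && k && python3 -m handwheel '0 0 0 0.12 -0.08 0 -1' >/dev/null && k && python3 -m handwheel '0 0 0 0.11 -0.08 0 -1' >/dev/null && k && python3 -m handwheel '0 0 0 0.13 -0.08 0 -1' >/dev/null && k && python3 -m handwheel '0 0 0 0.12 -0.07 0 -1' >/dev/null && k && python3 -m handwheel '0 0 0 0.13 -0.06 0 -1' >/dev/null && k && python3 -m handwheel '0 0 0 0.14 -0.05 0 -1' >/dev/null && k && python3 -m handwheel '0 0 0 0.13 -0.05 0 -1' >/dev/null && k && python3 -m handwheel '0 0 0 0.14 -0.04 0 -1' >/dev/null && k && python3 -m handwheel '0 0 0 0.14 -0.03 0 -1' >/dev/null && k && python3 -m handwheel '0 0 0 0.14 -0.03 0 -1' >/dev/null && k; tail -3 log.txt
```

```text
3.65 tcp 0.4919 0.0392 Ft 2.6 Fr 0.1 seat 0.4911 0.0402 ang -142.9 R 55.4
3.77 tcp 0.4942 0.0368 Ft 2.0 Fr 0.2 seat 0.4935 0.0375 ang -139.1 R 55.2
3.90 tcp 0.4965 0.0345 Ft 2.7 Fr 1.1 seat 0.4952 0.0351 ang -136.1 R 55.5
4.03 tcp 0.4986 0.0324 Ft 2.4 Fr 0.9 seat 0.4974 0.0329 ang -132.9 R 55.6
4.15 tcp 0.5008 0.0304 Ft 3.0 Fr 0.6 seat 0.4995 0.0311 ang -130.1 R 55.5
4.28 tcp 0.5032 0.0288 Ft 2.3 Fr 0.5 seat 0.5021 0.0293 ang -126.7 R 55.3
4.40 tcp 0.5054 0.0272 Ft 2.0 Fr 1.4 seat 0.5042 0.0272 ang -123.8 R 55.8
4.53 tcp 0.5080 0.0257 Ft 3.3 Fr 1.0 seat 0.5063 0.0260 ang -121.3 R 55.7
4.65 tcp 0.5105 0.0243 Ft 1.6 Fr 0.5 seat 0.5097 0.0244 ang -117.4 R 55.5
4.78 tcp 0.5131 0.0231 Ft 1.7 Fr 0.8 seat 0.5121 0.0231 ang -114.5 R 55.6
4.90 tcp 0.5159 0.0220 Ft 2.4 Fr 1.6 seat 0.5144 0.0217 ang -111.8 R 55.9
5.03 tcp 0.5186 0.0210 Ft 1.8 Fr 2.0 seat 0.5174 0.0204 ang -108.5 R 56.2
5.15 tcp 0.5214 0.0203 Ft 1.1 Fr 2.2 seat 0.5205 0.0193 ang -105.1 R 56.2
5.28 tcp 0.5242 0.0196 Ft 1.7 Fr 1.6 seat 0.5232 0.0190 ang -102.4 R 55.9
5.40 tcp 0.5270 0.0191 Ft 2.0 Fr 2.5 seat 0.5259 0.0180 ang -99.5 R 56.4
5.15 0.5213635421789179 0.02026241691457999 -1.6365482965513691 -1.8292301027954785
5.275 0.5242023639032359 0.01964910855764286 -1.9489057322981773 -1.2397899399437318
5.4 0.5270341723954559 0.019051341367660866 -2.3028779144948652 -2.173230234182459
```

The crank follows with about 2.2 N tangential. I'll refit the hub with the radius fixed at 55 mm and generate the next rows.

```bash
cat >fit.py <<'E'
from h import *
from scipy.optimize import least_squares
L=np.loadtxt("log.txt")[1:]; S=L[:,1:3]+L[:,3:5]/2000
f=least_squares(lambda c:np.linalg.norm(S-c,axis=1)-.055,[.535,.073]); print(f.x.round(4),"rms mm",(1e3*np.sqrt(np.mean(f.fun**2))).round(2))
E
python3 fit.py; H=$(python3 fit.py|tr -d '[]'|awk '{print $1,$2}'); python3 rows.py $H .5268 .0192 -98.7 -8.7 3
```

```text
[0.5359 0.0723] rms mm 0.2
0.18 -0.08; 0.15 -0.01; 0.14 -0; 0.14 -0; 0.15 0.01; 0.14 0.02; 0.14 0.03; 0.14 0.03; 0.14 0.04; 0.13 0.05; 0.14 0.06; 0.13 0.06; 0.12 0.07; 0.12 0.08; 0.12 0.08; 0.12 0.09; 0.11 0.09; 0.1 0.1; 0.1 0.11; 0.09 0.11; 0.09 0.11; 0.08 0.12; 0.07 0.12; 0.07 0.13; 0.06 0.13; 0.06 0.13; 0.04 0.14; 0.04 0.14; 0.04 0.14; 0.02 0.14; end cmd 0.5902 0.064
```

```bash
k(){ python3 chk.py .5359 .0723 5; }
python3 -m handwheel '0 0 0 0.18 -0.08 0 -1' >/dev/null && k && python3 -m handwheel '0 0 0 0.15 -0.01 0 -1' >/dev/null && k && python3 -m handwheel '0 0 0 0.14 0 0 -1' >/dev/null && k && python3 -m handwheel '0 0 0 0.14 0 0 -1' >/dev/null && k && python3 -m handwheel '0 0 0 0.15 0.01 0 -1' >/dev/null && k && python3 -m handwheel '0 0 0 0.14 0.02 0 -1' >/dev/null && k && python3 -m handwheel '0 0 0 0.14 0.03 0 -1' >/dev/null && k && python3 -m handwheel '0 0 0 0.14 0.03 0 -1' >/dev/null && k && python3 -m handwheel '0 0 0 0.14 0.04 0 -1' >/dev/null && k && python3 -m handwheel '0 0 0 0.13 0.05 0 -1' >/dev/null && k && python3 -m handwheel '0 0 0 0.14 0.06 0 -1' >/dev/null && k && python3 -m handwheel '0 0 0 0.13 0.06 0 -1' >/dev/null && k && python3 -m handwheel '0 0 0 0.12 0.07 0 -1' >/dev/null && k && python3 -m handwheel '0 0 0 0.12 0.08 0 -1' >/dev/null && k && python3 -m handwheel '0 0 0 0.12 0.08 0 -1' >/dev/null && k && python3 -m handwheel '0 0 0 0.12 0.09 0 -1' >/dev/null && k && python3 -m handwheel '0 0 0 0.11 0.09 0 -1' >/dev/null && k && python3 -m handwheel '0 0 0 0.1 0.1 0 -1' >/dev/null && k && python3 -m handwheel '0 0 0 0.1 0.11 0 -1' >/dev/null && k && python3 -m handwheel '0 0 0 0.09 0.11 0 -1' >/dev/null && k && python3 -m handwheel '0 0 0 0.09 0.11 0 -1' >/dev/null && k && python3 -m handwheel '0 0 0 0.08 0.12 0 -1' >/dev/null && k && python3 -m handwheel '0 0 0 0.07 0.12 0 -1' >/dev/null && k && python3 -m handwheel '0 0 0 0.07 0.13 0 -1' >/dev/null && k && python3 -m handwheel '0 0 0 0.06 0.13 0 -1' >/dev/null && k && python3 -m handwheel '0 0 0 0.06 0.13 0 -1' >/dev/null && k && python3 -m handwheel '0 0 0 0.04 0.14 0 -1' >/dev/null && k && python3 -m handwheel '0 0 0 0.04 0.14 0 -1' >/dev/null && k && python3 -m handwheel '0 0 0 0.04 0.14 0 -1' >/dev/null && k && python3 -m handwheel '0 0 0 0.02 0.14 0 -1' >/dev/null && k; python3 fit.py;python3 rows.py .5359 .0723 .5902 .064 -8.7 81.3 3
```

```text
5.53 tcp 0.5306 0.0177 Ft 2.1 Fr 0.3 seat 0.5295 0.0176 ang -96.6 R 55.0
5.65 tcp 0.5338 0.0175 Ft 2.3 Fr -0.3 seat 0.5326 0.0177 ang -93.4 R 54.7
5.78 tcp 0.5364 0.0175 Ft 0.5 Fr 0.9 seat 0.5362 0.0171 ang -89.7 R 55.2
5.90 tcp 0.5392 0.0175 Ft 2.7 Fr 0.3 seat 0.5378 0.0173 ang -88.0 R 55.1
6.03 tcp 0.5422 0.0177 Ft 1.7 Fr 0.8 seat 0.5414 0.0172 ang -84.3 R 55.4
6.15 tcp 0.5450 0.0181 Ft 1.6 Fr -0.5 seat 0.5442 0.0182 ang -81.3 R 54.8
6.28 tcp 0.5478 0.0186 Ft 2.8 Fr 0.6 seat 0.5465 0.0181 ang -79.0 R 55.3
6.40 tcp 0.5506 0.0192 Ft 1.6 Fr -0.4 seat 0.5498 0.0192 ang -75.4 R 54.9
6.53 tcp 0.5534 0.0200 Ft 1.6 Fr -0.0 seat 0.5526 0.0198 ang -72.3 R 55.1
6.65 tcp 0.5560 0.0211 Ft 2.6 Fr -0.4 seat 0.5547 0.0208 ang -70.0 R 54.8
6.78 tcp 0.5588 0.0222 Ft 2.7 Fr -0.1 seat 0.5575 0.0217 ang -66.9 R 55.0
6.90 tcp 0.5614 0.0235 Ft 2.1 Fr -0.2 seat 0.5605 0.0231 ang -63.5 R 55.0
7.03 tcp 0.5638 0.0249 Ft 2.0 Fr 0.0 seat 0.5629 0.0243 ang -60.6 R 55.1
7.15 tcp 0.5662 0.0264 Ft 2.1 Fr -0.2 seat 0.5653 0.0259 ang -57.6 R 54.9
7.28 tcp 0.5686 0.0281 Ft 2.6 Fr -0.6 seat 0.5674 0.0275 ang -54.8 R 5
[... 805 characters left out ...]
.9 R 55.0
8.78 tcp 0.5884 0.0558 Ft 3.2 Fr -0.9 seat 0.5875 0.0544 ang -19.1 R 54.7
8.90 tcp 0.5892 0.0586 Ft 2.1 Fr -0.6 seat 0.5887 0.0576 ang -15.6 R 54.8
9.03 tcp 0.5900 0.0614 Ft 2.6 Fr -0.4 seat 0.5895 0.0602 ang -12.8 R 54.9
9.15 tcp 0.5904 0.0642 Ft 2.1 Fr 0.5 seat 0.5905 0.0631 ang -9.6 R 55.4
[0.5358 0.0723] rms mm 0.23
0.02 0.14; 0.01 0.15; 0 0.14; 0 0.14; -0.01 0.15; -0.02 0.14; -0.03 0.14; -0.03 0.14; -0.04 0.14; -0.05 0.13; -0.06 0.14; -0.06 0.13; -0.07 0.12; -0.08 0.12; -0.08 0.12; -0.09 0.12; -0.09 0.11; -0.1 0.1; -0.11 0.1; -0.11 0.09; -0.11 0.09; -0.12 0.08; -0.12 0.07; -0.13 0.07; -0.13 0.06; -0.13 0.06; -0.14 0.04; -0.14 0.04; -0.14 0.04; -0.14 0.02; end cmd 0.5442 0.1266
```

```bash
k(){ python3 chk.py .5359 .0723 4.3; }
python3 -m handwheel '0 0 0 0.02 0.14 0 -1' >/dev/null && k && python3 -m handwheel '0 0 0 0.01 0.15 0 -1' >/dev/null && k && python3 -m handwheel '0 0 0 0 0.14 0 -1' >/dev/null && k && python3 -m handwheel '0 0 0 0 0.14 0 -1' >/dev/null && k && python3 -m handwheel '0 0 0 -0.01 0.15 0 -1' >/dev/null && k && python3 -m handwheel '0 0 0 -0.02 0.14 0 -1' >/dev/null && k && python3 -m handwheel '0 0 0 -0.03 0.14 0 -1' >/dev/null && k && python3 -m handwheel '0 0 0 -0.03 0.14 0 -1' >/dev/null && k && python3 -m handwheel '0 0 0 -0.04 0.14 0 -1' >/dev/null && k && python3 -m handwheel '0 0 0 -0.05 0.13 0 -1' >/dev/null && k && python3 -m handwheel '0 0 0 -0.06 0.14 0 -1' >/dev/null && k && python3 -m handwheel '0 0 0 -0.06 0.13 0 -1' >/dev/null && k && python3 -m handwheel '0 0 0 -0.07 0.12 0 -1' >/dev/null && k && python3 -m handwheel '0 0 0 -0.08 0.12 0 -1' >/dev/null && k && python3 -m handwheel '0 0 0 -0.08 0.12 0 -1' >/dev/null && k && python3 -m handwheel '0 0 0 -0.09 0.12 0 -1' >/dev/null && k && python3 -m handwheel '0 0 0 -0.09 0.11 0 -1' >/dev/null && k && python3 -m handwheel '0 0 0 -0.1 0.1 0 -1' >/dev/null && k && python3 -m handwheel '0 0 0 -0.11 0.1 0 -1' >/dev/null && k && python3 -m handwheel '0 0 0 -0.11 0.09 0 -1' >/dev/null && k && python3 -m handwheel '0 0 0 -0.11 0.09 0 -1' >/dev/null && k && python3 -m handwheel '0 0 0 -0.12 0.08 0 -1' >/dev/null && k && python3 -m handwheel '0 0 0 -0.12 0.07 0 -1' >/dev/null && k && python3 -m handwheel '0 0 0 -0.13 0.07 0 -1' >/dev/null && k && python3 -m handwheel '0 0 0 -0.13 0.06 0 -1' >/dev/null && k && python3 -m handwheel '0 0 0 -0.13 0.06 0 -1' >/dev/null && k && python3 -m handwheel '0 0 0 -0.14 0.04 0 -1' >/dev/null && k && python3 -m handwheel '0 0 0 -0.14 0.04 0 -1' >/dev/null && k && python3 -m handwheel '0 0 0 -0.14 0.04 0 -1' >/dev/null && k && python3 -m handwheel '0 0 0 -0.14 0.02 0 -1' >/dev/null && k; python3 fit.py;python3 rows.py .5359 .0723 .5442 .1266 81.3 171.3 3
```

```text
9.28 tcp 0.5908 0.0670 Ft 2.2 Fr -1.0 seat 0.5902 0.0659 ang -6.7 R 54.6
9.40 tcp 0.5910 0.0700 Ft 1.5 Fr -0.7 seat 0.5906 0.0692 ang -3.2 R 54.8
9.53 tcp 0.5910 0.0728 Ft 2.3 Fr 0.4 seat 0.5912 0.0716 ang -0.7 R 55.3
9.65 tcp 0.5910 0.0756 Ft 3.2 Fr -0.6 seat 0.5907 0.0740 ang 1.7 R 54.9
9.78 tcp 0.5907 0.0786 Ft 1.7 Fr 0.0 seat 0.5908 0.0777 ang 5.7 R 55.2
9.90 tcp 0.5903 0.0814 Ft 2.4 Fr -1.4 seat 0.5898 0.0801 ang 8.2 R 54.5
10.03 tcp 0.5897 0.0842 Ft 1.4 Fr -0.2 seat 0.5898 0.0835 ang 11.8 R 55.1
10.15 tcp 0.5891 0.0870 Ft 2.7 Fr -0.2 seat 0.5893 0.0857 ang 14.1 R 55.1
10.28 tcp 0.5882 0.0898 Ft 1.7 Fr 0.7 seat 0.5889 0.0891 ang 17.6 R 55.6
10.40 tcp 0.5873 0.0924 Ft 2.3 Fr -0.4 seat 0.5875 0.0913 ang 20.2 R 55.0
10.53 tcp 0.5861 0.0952 Ft 0.5 Fr -0.5 seat 0.5860 0.0949 ang 24.3 R 55.0
10.65 tcp 0.5849 0.0979 Ft 2.0 Fr 0.1 seat 0.5854 0.0970 ang 26.5 R 55.3
10.78 tcp 0.5835 0.1002 Ft 2.0 Fr -0.6 seat 0.5837 0.0992 ang 29.4 R 54.9
10.90 tcp 0.5819 0.1026 Ft 2.6 Fr -0.1 seat 0.5826 0.1015 ang 32.0 R 55.1
11.03 tcp 0.5803 0.1050 Ft 2.7 Fr 1.6 seat 0.5817 0.1044 ang 35.0 R 55.9
11.1
[... 826 characters left out ...]
248 Ft 1.3 Fr -0.5 seat 0.5531 0.1244 ang 71.7 R 54.8
12.65 tcp 0.5497 0.1256 Ft 2.7 Fr -0.4 seat 0.5510 0.1250 ang 74.1 R 54.9
12.78 tcp 0.5469 0.1263 Ft 2.4 Fr 0.6 seat 0.5481 0.1264 ang 77.3 R 55.4
12.90 tcp 0.5441 0.1267 Ft 2.0 Fr 0.6 seat 0.5451 0.1269 ang 80.4 R 55.4
[0.5359 0.0724] rms mm 0.28
-0.14 0.02; -0.15 0.01; -0.14 0; -0.14 0; -0.15 -0.01; -0.14 -0.02; -0.14 -0.03; -0.14 -0.03; -0.14 -0.04; -0.13 -0.05; -0.14 -0.06; -0.13 -0.06; -0.12 -0.07; -0.12 -0.08; -0.12 -0.08; -0.12 -0.09; -0.11 -0.09; -0.1 -0.1; -0.1 -0.11; -0.09 -0.11; -0.09 -0.11; -0.08 -0.12; -0.07 -0.12; -0.07 -0.13; -0.06 -0.13; -0.06 -0.13; -0.04 -0.14; -0.04 -0.14; -0.04 -0.14; -0.02 -0.14; end cmd 0.4816 0.0806
```

```bash
k(){ python3 chk.py .5359 .0724 4.3; }
python3 -m handwheel '0 0 0 -0.14 0.02 0 -1' >/dev/null && k && python3 -m handwheel '0 0 0 -0.15 0.01 0 -1' >/dev/null && k && python3 -m handwheel '0 0 0 -0.14 0 0 -1' >/dev/null && k && python3 -m handwheel '0 0 0 -0.14 0 0 -1' >/dev/null && k && python3 -m handwheel '0 0 0 -0.15 -0.01 0 -1' >/dev/null && k && python3 -m handwheel '0 0 0 -0.14 -0.02 0 -1' >/dev/null && k && python3 -m handwheel '0 0 0 -0.14 -0.03 0 -1' >/dev/null && k && python3 -m handwheel '0 0 0 -0.14 -0.03 0 -1' >/dev/null && k && python3 -m handwheel '0 0 0 -0.14 -0.04 0 -1' >/dev/null && k && python3 -m handwheel '0 0 0 -0.13 -0.05 0 -1' >/dev/null && k && python3 -m handwheel '0 0 0 -0.14 -0.06 0 -1' >/dev/null && k && python3 -m handwheel '0 0 0 -0.13 -0.06 0 -1' >/dev/null && k && python3 -m handwheel '0 0 0 -0.12 -0.07 0 -1' >/dev/null && k && python3 -m handwheel '0 0 0 -0.12 -0.08 0 -1' >/dev/null && k && python3 -m handwheel '0 0 0 -0.12 -0.08 0 -1' >/dev/null && k && python3 -m handwheel '0 0 0 -0.12 -0.09 0 -1' >/dev/null && k && python3 -m handwheel '0 0 0 -0.11 -0.09 0 -1' >/dev/null && k && python3 -m handwheel '0 0 0 -0.1 -0.1 0 -1' >/dev/null && k && python3 -m handwheel '0 0 0 -0.1 -0.11 0 -1' >/dev/null && k && python3 -m handwheel '0 0 0 -0.09 -0.11 0 -1' >/dev/null && k && python3 -m handwheel '0 0 0 -0.09 -0.11 0 -1' >/dev/null && k && python3 -m handwheel '0 0 0 -0.08 -0.12 0 -1' >/dev/null && k && python3 -m handwheel '0 0 0 -0.07 -0.12 0 -1' >/dev/null && k && python3 -m handwheel '0 0 0 -0.07 -0.13 0 -1' >/dev/null && k && python3 -m handwheel '0 0 0 -0.06 -0.13 0 -1' >/dev/null && k && python3 -m handwheel '0 0 0 -0.06 -0.13 0 -1' >/dev/null && k && python3 -m handwheel '0 0 0 -0.04 -0.14 0 -1' >/dev/null && k && python3 -m handwheel '0 0 0 -0.04 -0.14 0 -1' >/dev/null && k && python3 -m handwheel '0 0 0 -0.04 -0.14 0 -1' >/dev/null && k && python3 -m handwheel '0 0 0 -0.02 -0.14 0 -1' >/dev/null && k; python3 fit.py;python3 rows.py .5359 .0724 .4816 .0806 171.3 231.3 3
```

```text
13.03 tcp 0.5412 0.1271 Ft 1.8 Fr -0.0 seat 0.5421 0.1270 ang 83.5 R 55.0
13.15 tcp 0.5382 0.1273 Ft 2.1 Fr 0.3 seat 0.5393 0.1274 ang 86.4 R 55.1
13.28 tcp 0.5354 0.1273 Ft 1.8 Fr -0.6 seat 0.5363 0.1270 ang 89.5 R 54.6
13.40 tcp 0.5326 0.1273 Ft 2.2 Fr 0.4 seat 0.5337 0.1276 ang 92.3 R 55.2
13.53 tcp 0.5296 0.1271 Ft 2.3 Fr -0.3 seat 0.5308 0.1271 ang 95.3 R 54.9
13.65 tcp 0.5268 0.1267 Ft 2.2 Fr -1.0 seat 0.5280 0.1263 ang 98.3 R 54.5
13.78 tcp 0.5240 0.1261 Ft 2.6 Fr -0.8 seat 0.5253 0.1260 ang 101.2 R 54.6
13.90 tcp 0.5212 0.1254 Ft 2.1 Fr -0.4 seat 0.5223 0.1255 ang 104.4 R 54.9
14.03 tcp 0.5184 0.1246 Ft 2.3 Fr -0.6 seat 0.5196 0.1247 ang 107.4 R 54.8
14.15 tcp 0.5158 0.1236 Ft 1.5 Fr -0.2 seat 0.5165 0.1238 ang 110.6 R 54.9
14.28 tcp 0.5130 0.1224 Ft 2.1 Fr 0.0 seat 0.5139 0.1229 ang 113.5 R 55.0
14.40 tcp 0.5104 0.1212 Ft 3.1 Fr -1.1 seat 0.5120 0.1215 ang 116.0 R 54.6
14.53 tcp 0.5080 0.1198 Ft 2.1 Fr 0.0 seat 0.5089 0.1203 ang 119.4 R 55.0
14.65 tcp 0.5055 0.1182 Ft 1.9 Fr -0.3 seat 0.5064 0.1186 ang 122.5 R 54.8
14.78 tcp 0.5031 0.1166 Ft 2.4 Fr -0.1 seat 0.5041 0.1172 an
[... 420 characters left out ...]
r -0.1 seat 0.4916 0.1052 ang 143.5 R 55.1
15.65 tcp 0.4894 0.1019 Ft 1.3 Fr -0.1 seat 0.4897 0.1025 ang 146.9 R 55.1
15.78 tcp 0.4879 0.0995 Ft 2.7 Fr -0.9 seat 0.4889 0.1005 ang 149.1 R 54.7
15.90 tcp 0.4865 0.0969 Ft 2.4 Fr -0.1 seat 0.4871 0.0980 ang 152.4 R 55.1
16.02 tcp 0.4853 0.0943 Ft 2.7 Fr 0.7 seat 0.4855 0.0957 ang 155.2 R 55.5
16.15 tcp 0.4843 0.0918 Ft 5.1 Fr -1.1 seat 0.4857 0.0940 ang 156.7 R 54.7
[0.5359 0.0723] rms mm 0.27
-0.02 -0.14; -0.01 -0.14; -0 -0.14; -0 -0.15; 0.01 -0.14; 0.02 -0.14; 0.03 -0.15; 0.03 -0.14; 0.04 -0.13; 0.05 -0.14; 0.06 -0.13; 0.06 -0.13; 0.07 -0.13; 0.08 -0.12; 0.08 -0.12; 0.09 -0.11; 0.09 -0.11; 0.1 -0.1; 0.11 -0.1; 0.11 -0.1; end cmd 0.5016 0.0294
```

```bash
k(){ python3 chk.py .5359 .0723 99; }
for i in 1 2 3; do python3 -m handwheel '0 0 0 0 0 0 -1' >/dev/null; k; done; python3 -m handwheel '0 0 0 -0.01 -0.04 0 -1' >/dev/null; k;for i in 1 2 3; do python3 -m handwheel '0 0 0 0 0 0 -1' >/dev/null; k; done
```

```text
16.27 tcp 0.4844 0.0920 Ft 4.2 Fr 0.6 seat 0.4849 0.0940 ang 156.9 R 55.4
16.40 tcp 0.4845 0.0920 Ft 4.1 Fr -0.3 seat 0.4853 0.0939 ang 156.9 R 55.0
16.52 tcp 0.4845 0.0920 Ft 3.4 Fr -0.6 seat 0.4853 0.0935 ang 157.3 R 54.8
16.65 tcp 0.4843 0.0913 Ft 4.9 Fr 0.7 seat 0.4848 0.0937 ang 157.3 R 55.4
16.77 tcp 0.4843 0.0913 Ft 5.7 Fr 0.7 seat 0.4849 0.0940 ang 156.9 R 55.4
16.90 tcp 0.4843 0.0913 Ft 5.5 Fr 0.6 seat 0.4850 0.0940 ang 156.9 R 55.4
17.02 tcp 0.4843 0.0913 Ft 4.7 Fr 0.2 seat 0.4850 0.0936 ang 157.3 R 55.2
```

The stop is confirmed: the force rises with a further push while the seat stays at 157.05°, with peak bush deflection of about 2.7 mm. Next I'll compute the clockwise rows.

```bash
R="python3 rows.py .5359 .0723"; $R .48425 .09094 158 150 8
$R .48825 .0998 150 30 10; $R .58353 .0998 30 -90 10; $R .5359 .0173 -90 -210 10
```

```text
0.2 0.44; end cmd 0.4882 0.0997
0.28 0.39; 0.33 0.34; 0.4 0.28; 0.43 0.2; 0.46 0.12; 0.48 0.04; 0.48 -0.04; 0.46 -0.12; 0.44 -0.2; 0.39 -0.28; 0.34 -0.34; 0.27 -0.39; end cmd 0.5835 0.0998
0.2 -0.43; 0.13 -0.47; 0.04 -0.47; -0.04 -0.48; -0.13 -0.47; -0.2 -0.43; -0.27 -0.39; -0.34 -0.34; -0.4 -0.28; -0.43 -0.2; -0.46 -0.12; -0.48 -0.04; end cmd 0.5359 0.0174
-0.48 0.04; -0.46 0.13; -0.43 0.2; -0.4 0.27; -0.34 0.34; -0.27 0.4; -0.2 0.43; -0.13 0.46; -0.04 0.48; 0.04 0.48; 0.13 0.46; 0.2 0.44; end cmd 0.4883 0.0999
```

```bash
k(){ python3 chk.py .5359 .0723 7; }
python3 -m handwheel '0 0 0 0.1 0.22 0 -1;0 0 0 0.1 0.22 0 -1' >/dev/null && k && python3 -m handwheel '0 0 0 0.28 0.39 0 -1;0 0 0 0.33 0.34 0 -1;0 0 0 0.4 0.28 0 -1;0 0 0 0.43 0.2 0 -1;0 0 0 0.46 0.12 0 -1;0 0 0 0.48 0.04 0 -1' >/dev/null && k && python3 -m handwheel '0 0 0 0.48 -0.04 0 -1;0 0 0 0.46 -0.12 0 -1;0 0 0 0.44 -0.2 0 -1;0 0 0 0.39 -0.28 0 -1;0 0 0 0.34 -0.34 0 -1;0 0 0 0.27 -0.39 0 -1' >/dev/null && k && python3 -m handwheel '0 0 0 0.2 -0.43 0 -1;0 0 0 0.13 -0.47 0 -1;0 0 0 0.04 -0.47 0 -1;0 0 0 -0.04 -0.48 0 -1;0 0 0 -0.13 -0.47 0 -1;0 0 0 -0.2 -0.43 0 -1' >/dev/null && k && python3 -m handwheel '0 0 0 -0.27 -0.39 0 -1;0 0 0 -0.34 -0.34 0 -1;0 0 0 -0.4 -0.28 0 -1;0 0 0 -0.43 -0.2 0 -1;0 0 0 -0.46 -0.12 0 -1;0 0 0 -0.48 -0.04 0 -1' >/dev/null && k && python3 -m handwheel '0 0 0 -0.48 0.04 0 -1;0 0 0 -0.46 0.13 0 -1;0 0 0 -0.43 0.2 0 -1;0 0 0 -0.4 0.27 0 -1;0 0 0 -0.34 0.34 0 -1;0 0 0 -0.27 0.4 0 -1' >/dev/null && k && python3 -m handwheel '0 0 0 -0.2 0.43 0 -1;0 0 0 -0.13 0.46 0 -1;0 0 0 -0.04 0.48 0 -1;0 0 0 0.04 0.48 0 -1;0 0 0 0.13 0.46 0 -1;0 0 0 0.2 0.44 0 -1' >/dev/null && k
```

```text
17.27 tcp 0.4874 0.0991 Ft -3.6 Fr -1.4 seat 0.4871 0.0972 ang 152.9 R 54.8
18.02 tcp 0.5360 0.1276 Ft -2.6 Fr -0.5 seat 0.5347 0.1274 ang 91.2 R 55.1
18.77 tcp 0.5840 0.0994 Ft -1.6 Fr 0.5 seat 0.5838 0.1003 ang 30.3 R 55.5
19.52 tcp 0.5835 0.0441 Ft -2.0 Fr -0.4 seat 0.5839 0.0451 ang -29.6 R 55.1
20.27 tcp 0.5355 0.0171 Ft -2.2 Fr -0.5 seat 0.5366 0.0173 ang -89.2 R 55.0
21.02 tcp 0.4876 0.0454 Ft -2.9 Fr -0.1 seat 0.4884 0.0442 ang -149.4 R 55.2
21.77 tcp 0.4879 0.1007 Ft -2.7 Fr -1.6 seat 0.4879 0.0991 ang 150.8 R 55.0
```

```bash
k(){ python3 chk.py .5359 .0723 7; }
python3 -m handwheel '0 0 0 0.28 0.39 0 -1;0 0 0 0.33 0.34 0 -1;0 0 0 0.4 0.28 0 -1;0 0 0 0.43 0.2 0 -1;0 0 0 0.46 0.12 0 -1;0 0 0 0.48 0.04 0 -1;0 0 0 0.48 -0.04 0 -1;0 0 0 0.46 -0.12 0 -1;0 0 0 0.44 -0.2 0 -1;0 0 0 0.39 -0.28 0 -1;0 0 0 0.34 -0.34 0 -1;0 0 0 0.27 -0.39 0 -1' >/dev/null && k && python3 -m handwheel '0 0 0 0.2 -0.43 0 -1;0 0 0 0.13 -0.47 0 -1;0 0 0 0.04 -0.47 0 -1;0 0 0 -0.04 -0.48 0 -1;0 0 0 -0.13 -0.47 0 -1;0 0 0 -0.2 -0.43 0 -1;0 0 0 -0.27 -0.39 0 -1;0 0 0 -0.34 -0.34 0 -1;0 0 0 -0.4 -0.28 0 -1;0 0 0 -0.43 -0.2 0 -1;0 0 0 -0.46 -0.12 0 -1;0 0 0 -0.48 -0.04 0 -1' >/dev/null && k && python3 -m handwheel '0 0 0 -0.48 0.04 0 -1;0 0 0 -0.46 0.13 0 -1;0 0 0 -0.43 0.2 0 -1;0 0 0 -0.4 0.27 0 -1;0 0 0 -0.34 0.34 0 -1;0 0 0 -0.27 0.4 0 -1;0 0 0 -0.2 0.43 0 -1;0 0 0 -0.13 0.46 0 -1;0 0 0 -0.04 0.48 0 -1;0 0 0 0.04 0.48 0 -1;0 0 0 0.13 0.46 0 -1;0 0 0 0.2 0.43 0 -1' >/dev/null && k && 
python3 -m handwheel '0 0 0 0.28 0.39 0 -1;0 0 0 0.33 0.34 0 -1;0 0 0 0.4 0.28 0 -1;0 0 0 0.43 0.2 0 -1;0 0 0 0.46 0.12 0 -1;0 0 0 0.48 0.04 0 -1;0 0 0 0.48 -0.04 0 -1;0 0 0 0.46 -0.12 0 -1;0 0 0 0.44 -0.2 0 -1;0 0 0 0.39 -0.28 0 -1;0 0 0 0.34 -0.34 0 -1;0 0 0 0.27 -0.39 0 -1' >/dev/null && k && python3 -m handwheel '0 0 0 0.2 -0.43 0 -1;0 0 0 0.13 -0.47 0 -1;0 0 0 0.04 -0.47 0 -1;0 0 0 -0.04 -0.48 0 -1;0 0 0 -0.13 -0.47 0 -1;0 0 0 -0.2 -0.43 0 -1;0 0 0 -0.27 -0.39 0 -1;0 0 0 -0.34 -0.34 0 -1;0 0 0 -0.4 -0.28 0 -1;0 0 0 -0.43 -0.2 0 -1;0 0 0 -0.46 -0.12 0 -1;0 0 0 -0.48 -0.04 0 -1' >/dev/null && k && python3 -m handwheel '0 0 0 -0.48 0.04 0 -1;0 0 0 -0.46 0.13 0 -1;0 0 0 -0.43 0.2 0 -1;0 0 0 -0.4 0.27 0 -1;0 0 0 -0.34 0.34 0 -1;0 0 0 -0.27 0.4 0 -1;0 0 0 -0.2 0.43 0 -1;0 0 0 -0.13 0.46 0 -1;0 0 0 -0.04 0.48 0 -1;0 0 0 0.04 0.48 0 -1' >/dev/null && k; for i in 1 2 3; do python3 -m handwheel '0 0 0 0 0 0 -1' >/dev/null; k; done
```

```text
23.27 tcp 0.5840 0.0997 Ft -2.3 Fr -1.0 seat 0.5830 0.1004 ang 30.8 R 54.9
24.77 tcp 0.5355 0.0172 Ft -2.3 Fr -0.9 seat 0.5366 0.0177 ang -89.2 R 54.7
26.27 tcp 0.4879 0.1007 Ft -2.4 Fr -1.2 seat 0.4879 0.0993 ang 150.6 R 55.1
27.77 tcp 0.5840 0.0997 Ft -1.7 Fr -1.1 seat 0.5831 0.1002 ang 30.6 R 54.8
29.27 tcp 0.5355 0.0172 Ft -2.7 Fr -0.2 seat 0.5369 0.0173 ang -89.0 R 55.0
30.52 tcp 0.4813 0.0829 Ft -2.6 Fr -1.5 seat 0.4818 0.0815 ang 170.4 R 54.9
30.65 tcp 0.4815 0.0832 Ft -0.7 Fr -1.0 seat 0.4819 0.0827 ang 169.1 R 55.0
30.77 tcp 0.4815 0.0826 Ft 0.8 Fr -0.5 seat 0.4818 0.0830 ang 168.8 R 55.1
30.90 tcp 0.4815 0.0824 Ft 0.7 Fr -1.1 seat 0.4821 0.0826 ang 169.1 R 54.8
```

```bash
k(){ python3 chk.py .5359 .0723 7; }
python3 -m handwheel '0 0 0 0.02 0.1 0 -1;0 0 0 0.02 0.09 0 -1;0 0 0 0.02 0.09 0 -1;0 0 0 0.03 0.09 0 -1;0 0 0 0.03 0.09 0 -1' >/dev/null; k; for i in 1 2 3 4; do python3 -m handwheel '0 0 0 0 0 0 -1' >/dev/null; k; done
```

```text
31.52 tcp 0.4839 0.0915 Ft -1.7 Fr -0.8 seat 0.4840 0.0905 ang 160.6 R 55.1
31.65 tcp 0.4839 0.0916 Ft -2.2 Fr -0.8 seat 0.4839 0.0904 ang 160.8 R 55.1
31.77 tcp 0.4839 0.0915 Ft -0.7 Fr 0.2 seat 0.4837 0.0912 ang 160.1 R 55.5
31.90 tcp 0.4839 0.0915 Ft -2.0 Fr -1.0 seat 0.4841 0.0904 ang 160.8 R 54.9
32.02 tcp 0.4839 0.0915 Ft -0.8 Fr -0.4 seat 0.4840 0.0910 ang 160.2 R 55.2
```

```bash
k(){ python3 chk.py .5359 .0723 7; }
python3 -m handwheel '0 0 0 0.02 0.05 0 -1;0 0 0 0.02 0.05 0 -1;0 0 0 0.02 0.05 0 -1' >/dev/null; k; for i in 1 2 3 4 5 6; do python3 -m handwheel '0 0 0 0 0 0 -1' >/dev/null; k; done
```

```text
32.40 tcp 0.4851 0.0945 Ft -1.9 Fr 0.1 seat 0.4847 0.0937 ang 157.4 R 55.5
32.52 tcp 0.4852 0.0945 Ft -1.7 Fr -0.5 seat 0.4851 0.0936 ang 157.2 R 55.1
32.65 tcp 0.4851 0.0945 Ft -1.4 Fr -0.7 seat 0.4852 0.0937 ang 157.1 R 55.1
32.77 tcp 0.4852 0.0944 Ft -1.2 Fr -1.4 seat 0.4856 0.0936 ang 157.0 R 54.7
32.90 tcp 0.4852 0.0944 Ft -2.0 Fr -1.0 seat 0.4852 0.0933 ang 157.5 R 54.9
33.02 tcp 0.4852 0.0944 Ft -2.4 Fr -0.5 seat 0.4849 0.0933 ang 157.7 R 55.1
33.15 tcp 0.4852 0.0944 Ft -2.6 Fr -0.4 seat 0.4848 0.0932 ang 157.8 R 55.2
```

The seat is at 157.4° and the stop was at 157.05°. I'll ease the bush, release, rise and check.

```bash
python3 -m handwheel '0 0 0 -0.02 -0.04 0 -1;0 0 0 0 0 0 -1' ; python3 -m handwheel '0 0 0 0 0 0 0.3;0 0 0 0 0 0 0.3;0 0 0 0 0 0 0.3;0 0 0 0 0 0 0.3'; python3 -m handwheel '0 0 0 0 0 0.5 0.3;0 0 0 0 0 0.9 0.3;0 0 0 0 0 0.9 0.3;0 0 0 0 0 0.9 0.3;0 0 0 0 0 0.9 0.3;0 0 0 0 0 0.9 0.3;0 0 0 0 0 0.9 0.3;0 0 0 0.2 -1.13e-1 0 0.3;0 0 0 0 0 0 0.3;0 0 0 0 0 0 0.3'
python3 - <<'E'
from h import *
import cv2
w=env.camera("wrist"); d=env.camera("side")
f=lambda i,x,y:cv2.resize(i[y-50:y+50,x-50:x+50,::-1],None,fx=4,fy=4,interpolation=cv2.INTER_CUBIC)
p=lambda c,X:(lambda v:(v[:2]/v[2]).round(1))(c["camera_matrix"]@(np.array(c["R"])@X+c["t"]))
a=p(w,[.5352,.0725,.069]);print(a,p(w,[.4845,.094,.114]),p(d,[.5352,.0725,.069]))
cx,cy=int(a[0]-10),int(a[1]+15);print(cx,cy)
cv2.imwrite("pics/end.png",np.hstack([f(w["pixels"],cx,cy),f(d["pixels"],330,215)]))
E
```

```text
t: 33.4
ee_pos: [0.4849, 0.0938, 0.0785]
orientation: [0.0, 0.707, 0.707, 0.0]
ft_force: [0.6, -0.0, -0.1]
width: 0.0209
grip_force: 30.0
t: 33.9
ee_pos: [0.4847, 0.0937, 0.0786]
orientation: [-0.0, 0.707, 0.707, 0.0]
ft_force: [-0.8, 0.1, 0.5]
width: 0.052
grip_force: 0.0
t: 35.15
ee_pos: [0.4882, 0.0913, 0.1958]
orientation: [-0.001, 0.707, 0.707, -0.001]
ft_force: [-0.3, 0.2, -0.8]
width: 0.0567
grip_force: 0.0
[367.4 213. ] [316.8 204.3] [322.2 213.4]
357 228
```

View pics/end.png

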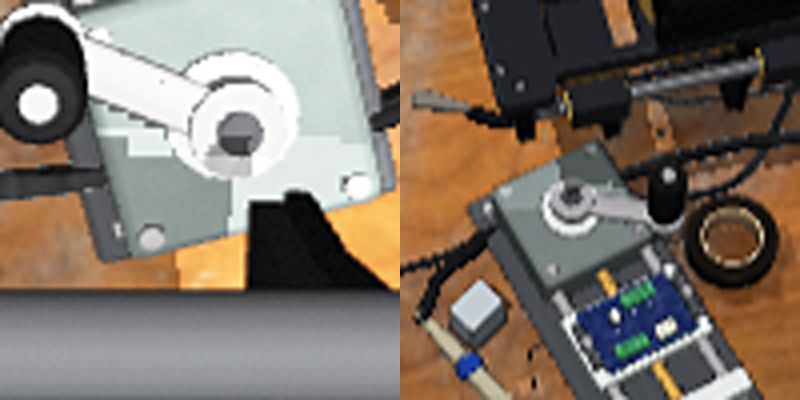

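The pictures show the crank standing free at about 157°, since the released grip rested at (0.4849, 0.0938). The tape and relay are where they were, and the gripper is clear.

```bash
python3 -c "from plant import env; print(env.sign_off())"
```

```text
the job is handed in; nothing more can be done
None
```

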